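# Pack a volume into a flapped archive carton and shut it

## Task

Swing both long flaps of the cardboard carton right back, past upright, then set the comb-bound volume that stands on the table down in the empty half of the carton, upright with its comb spine still on top like the two already in there (lower it until it rests on the bottom, do not drop it). Then close both flaps flat again over the volumes, without crushing the carton, without knocking over the two filed volumes and without disturbing the other things on the table.

Things in the scene. Friction and masses are not known exactly. Their poses are not given: they have to be found in the camera images.
- carton: Open-topped corrugated carton, fixed, 230 (its x) x 200 (its y) x 140 high (rim at z 140); origin at the centre of its underside, z up. Walls and bottom 5 thick; short end flaps tucked down inside, so it is 212 (x) x 190 (y) clear inside. Two filed volumes stand in its +y half, its -y half is empty. Two long flaps on the +y and -y rims, at the start both ajar by 0.3 to 0.65 rad.
- flap_left (a joint): Angle of the long flap, 228 (carton x) x 84 wide x 5 thick, hinged along the outer top edge of the carton's +y wall (carton y 100, z 140, parallel to its x). 0: flat on the rim (a stop; top face at z 145, slot of 32 between the two flaps), 1.57: upright, 2.6: folded back outside (stop). Stiff crease, 0.08 N m (1 to 2 N at the free edge): it stays where it is left.
- flap_right (a joint): The same flap mirrored, hinged along the carton's -y wall (carton y -100, z 140), opening towards its -y; same size, values and stiffness as flap_left.
- edge_left (a point): Middle of the free edge of the left (+y) flap, half way through its thickness, 84 from the hinge line; its axes turn with the flap (equal to the carton's when closed).
- edge_right (a point): Middle of the free edge of the right (-y) flap, in the same way.
- space (a point): Middle of the empty half of the carton, on the carton's floor (carton x 0, y -35, z 5): the free space there is 212 long (x) and about 117 wide (y); axes as the carton's.
- volume: The comb-bound volume to pack, loose, cream covers with a white plastic comb spine (29 diameter) along its top, standing on its fore-edge on the table: 190 long (its x) x 34 thick (its y) x 125 high, about 0.45 kg (0.35 to 0.6). Flat faces up to 105 above its foot. Origin at the centre of its underside, z up towards the comb.
- filed_a: Volume of the same kind and size already in the carton, standing comb up next to the +y wall. Origin at the centre of its underside.
- filed_b: Second filed volume of the same kind, standing beside filed_a, its free face towards the empty half. Origin at the centre of its underside.
- book_support: Bystander: dark steel L-shaped book support, 130 x 140 base, 220 high; origin at the centre of its base.
- flat_stack: Bystander: two comb-bound volumes lying flat, 155 x 185 x 52 high together; origin near the centre of the underside.
- pencil_cup: Bystander: black cup with pencils, 72 diameter, 165 high with pencils; origin at the centre of its underside.

How it is judged:
By the outcome, as a careful person would: the job done as asked, in the order asked, and still so for the second after the job is handed in, with the robot touching nothing.
It also fails if it takes over 72 s, if anything falls off the work surface, if the arm or the gripper's body presses on something with over 40 N, if the wrist force passes 120 N, or if a joint passes its speed limit or range.

## Robot

A 6-joint arm with a two-finger parallel gripper is mounted at the origin on the work surface. World frame = base frame: x ahead of the robot, y to its left, z up, the work surface at z = 0. Lengths are in m, angles in degrees, forces in N, time in s.
With the tool pointing down it reaches from about 0.25 to 0.725 m from the base axis. Payload 9.7 kg.
Tool frame: the origin (TCP) lies midway between the tips of the shut fingers; the grasp point (between the pads) lies 19 mm behind it; z points along the fingers, y is the line along which they close (so a half turn about z gives the same grasp; the last joint's range is limited). The gripper opens to 85 mm and grips with 20 to 120 N. Pads are 22 mm wide; open, the fingers measure 114 mm over their backs; the gripper's body (76 mm by 85 mm) begins 54 mm behind the grasp point. The pads swing forward as they close: fully open they stand 13 mm farther back than shut.
Start: joints at [70.015, 4.979, 10.078, 95.1, 0, 90], TCP at [0.188, 0.517, 0.231] pointing down, gripper open.
Joint ranges: [-179.16, 179.16], [-48.56, 103.87], [-65.8, 70.77], [-126.05, 130.52], [-82.76, 87.17], [-180, 180]. Speed limits (degrees/s): [127.2, 127.2, 147.25, 180, 180, 180].

## Interface

Orientations are given as [roll, pitch, yaw] about the fixed x, y, z axes, in that order (R = Rz(yaw) Ry(pitch) Rx(roll)).
In Python, from workcell import readout, imaging, bot, spotter gives the robot as it stands.
- The arm moves only by the shell command python3 -m jog 'ROWS' [FORCE]. ROWS is JSON, a list of rows, each an object with "rotation": the turn, a rotation vector about the world's x, y, z in degrees, a list of three; "translation": the shift along the world's x, y, z in mm, a list of three; "grip": the finger opening in mm, from 0 to 85.4. In form: [{"rotation": [wx, wy, wz], "translation": [dx, dy, dz], "grip": grip}, ...]. A call has 1 to 20 rows; each row is the pose to reach, as a shift and turn from the pose commanded when the call began; what a row does not reach only later rows make up. A row lasts 1/10 s, in which the tool goes at most 50 mm and 8.59 degrees, less where a joint would pass 70% of its speed; a pose out of reach is approached as far as the arm can. A call with a gripper value outside its range is refused whole. The fingers move at their own pace and stop on an object; FORCE is the grip in N (left out, the last holds). Time passes only in rows, so rows that repeat a pose let the fingers close. It gives the time, the measured TCP pose, the force, the opening and the grip force at its end, in the units of the state.
- readout.get_obs(): the state, without advancing time (a new reading comes with each control period).
- imaging.camera(name): name is "scene" or "side" or "wrist"; returns (picture, depth): 480x640x3 uint8, red, green, blue; 480x640 float32, m along the optical axis (not along the pixel's ray), 0 where there is no reading.
- imaging.camera_info(name): a dict with "vertical_fov" (degrees; the focal length in pixels is half the picture's height over the tangent of half this angle, whatever the lens; pixels are square), "cx", "cy" (the principal point, pixels), "k1" (the pictures are not rectified: a ray, as slopes to the right and down, at radius r is drawn at 1 + k1 r^2 times it, then the intrinsics apply), "extrinsics" (4x4, takes a point from camera to world coordinates); the wrist camera has in their place "tool_from_camera" (4x4, takes a point from camera to tool coordinates, whose origin is the TCP and whose axes are the flange's). Camera axes: x right, y down, z forward; pixel columns grow to the right and rows downward; lengths in m; the calibration is good to about 2 mm. A picture is of the moment at which its call begins: read the wrist's pose just before it. camera_info takes no time and is no camera call.
- bot.job_done(): hands the job in; it is judged then, once.
Trained networks look in the newest picture that a camera, given by its name, has taken for a name from the list of things; names that differ only in an ending like _2 or _b are one class to them, and where a whole thing is asked for, a point or a joint stands for the part that bears it (a point fixed in the world has none). Each returns a list of dicts, best first, with "confidence" (0 to 1); they miss things now and then, are a little off and sometimes report something else, mostly with a low value. They report only what shows in the picture. A call takes as long as a camera call.
- spotter.spot_in(camera, target): "box" ([centre column, centre row, width, height] in pixels, round what is visible of it).
- spotter.mark_of(camera, target): "uv" ([column, row] in pixels: a listed point, or the origin of a listed thing).
The state is a dict: "time": time; "q": joint angles; "qd": joint speeds; "joint_efforts": joint torques, N m; "ee_pos": TCP position; "tcp_rot": TCP orientation; "wrist_force": force on the tool from outside, world axes, zero at the start; "torque": the same for the moment, N m; "opening": finger opening in m; "grasp_force": force on a finger pad.
Only numpy, scipy, OpenCV 4.12 (cv2) and the standard library are available. Lean on these libraries where they do the work, as an engineer would, in place of code of your own. Each camera call takes 0.05 s, during which the arm holds its last target. There are 200 camera calls.

## Working session

There is one attempt and no reset: what is moved stays moved. The work goes in short steps, Python scripts to look and compute and a shell command to move; the robot and the scene stay as the last step left them, time stands still between calls to the robot, and variables do not carry over. Pictures are saved under pics/ and viewed, at most 10 in all, crops included, and the job is handed in when it is done.

```bash
ls; mkdir -p pics; cat > h.py <<'E'
import numpy as np, cv2
from scipy.spatial.transform import Rotation as R
from workcell import readout, imaging, bot, spotter
def K(n):
    i=imaging.camera_info(n); f=240/np.tan(np.radians(i['vertical_fov']/2))
    return i,f
def pose():
    o=readout.get_obs(); T=np.eye(4); T[:3,3]=o['ee_pos']; T[:3,:3]=R.from_euler('xyz',o['tcp_rot'],degrees=True).as_matrix(); return T
def ext(n,T=None):
    i,_=K(n)
    return np.array(i['extrinsics']) if n!='wrist' else (pose() if T is None else T)@np.array(i['tool_from_camera'])
def slopes(n,uv):
    i,f=K(n); uv=np.atleast_2d(np.array(uv,float)); d=(uv-[i['cx'],i['cy']])/f; s=d.copy()
    for _ in range(20): s=d/(1+i['k1']*(s**2).sum(1,keepdims=True))
    return s
def cloud(n,dep,T=None):
    v,u=np.mgrid[:480,:640]; s=slopes(n,np.c_[u.ravel(),v.ravel()]); d=dep.ravel()[:,None]
    p=np.c_[s*d,d]; E=ext(n,T); return (p@E[:3,:3].T+E[:3,3]).reshape(480,640,3)
def proj(n,P,T=None):
    i,f=K(n); E=ext(n,T); c=(np.atleast_2d(P)-E[:3,3])@E[:3,:3]; s=c[:,:2]/c[:,2:]
    return s*(1+i['k1']*(s**2).sum(1,keepdims=True))*f+[i['cx'],i['cy']]
E
python3 - <<'E'
from h import *
o=readout.get_obs(); print(o)
for n in ['scene','side','wrist']:
    T=pose(); p,d=imaging.camera(n); cv2.imwrite(f'pics/{n}0.png',p[:,:,::-1]); np.savez(f'{n}0.npz',p=p,d=d,T=T)
    print(n,imaging.camera_info(n), (d>0).mean())
    for t in ['volume','filed_a','carton','flap_left','flap_right','book_support','flat_stack','pencil_cup']:
        r=spotter.spot_in(n,t)
        print(t,[(np.round(x['box']).astype(int).tolist(),round(x['confidence'],2)) for x in r[:3]])
    for t in ['edge_left','edge_right','space','volume','carton']:
        r=spotter.mark_of(n,t)
        print(t,[(np.round(x['uv']).astype(int).tolist(),round(x['confidence'],2)) for x in r[:3]])
print(readout.get_obs()['time'])
E
```

```text
pics
{'time': 0.0, 'q': array([ 7.00162115e+01,  5.01008802e+00,  1.00319378e+01,  9.50977097e+01,
       -1.21984662e-05,  9.00003019e+01]), 'qd': array([-0.08761429,  0.01957509, -0.0180898 ,  0.05484901, -0.07214395,
        0.07947579]), 'joint_efforts': array([-2.89028038e-03, -5.20390964e+01,  4.64801073e+01,  1.63639878e-02,
       -1.55640428e-04,  2.16371539e-06]), 'ee_pos': array([0.18788558, 0.51666601, 0.23057023]), 'tcp_rot': array([-1.79924140e+02,  1.25981406e-05,  1.60015910e+02]), 'wrist_force': array([-0.57146235, -1.46362456,  0.23176938]), 'torque': array([ 0.07765763, -0.03389638, -0.01163099]), 'grasp_force': 0.0, 'opening': 0.0855626286943794}
scene {'vertical_fov': 48.07206028684392, 'cx': 324.3774559339816, 'cy': 235.35727933139654, 'k1': -0.019845202504475284, 'extrinsics': array([[ 0.77606668,  0.50257179, -0.3809752 ,  1.21750912],
       [ 0.63047435, -0.60399031,  0.48754262, -0.72264627],
       [ 0.01491983, -0.61856067, -0.78559537,  1.29379715],
       [ 0.        ,  0.        ,  0.        ,  1.        ]])} 0.9960611979166667
volume [([317, 197, 64, 
[... 1441 characters left out ...]
0.69)]
carton [([377, 216], 0.79)]
wrist {'vertical_fov': 67.51533447402318, 'cx': 321.13705931650867, 'cy': 231.63145648178025, 'k1': -0.029214208142950993, 'tool_from_camera': array([[-2.07325612e-04, -9.63156501e-01, -2.68941464e-01,
         6.77029937e-02],
       [ 9.99999026e-01,  1.71477154e-04, -1.38500304e-03,
        -6.98085298e-04],
       [ 1.38009200e-03, -2.68941489e-01,  9.63155528e-01,
        -1.43249204e-01],
       [ 0.00000000e+00,  0.00000000e+00,  0.00000000e+00,
         1.00000000e+00]])} 0.9959212239583334
volume []
filed_a []
carton []
flap_left []
flap_right []
book_support []
flat_stack []
pencil_cup []
edge_left []
edge_right []
space []
volume []
carton []
2.1
```

```bash
python3 - <<'E'
from h import *
H=np.zeros((600,600)); 
pc={}
img=np.zeros((600,800,3),np.uint8)
for n in ['scene','side']:
    z=np.load(n+'0.npz'); P=cloud(n,z['d']); pc[n]=P
    if n=='side': cv2.imwrite('pics/side_big.png',cv2.resize(z['p'][100:400,150:550,::-1],(800,600)))
    q=P.reshape(-1,3); c=z['p'].reshape(-1,3)[:,::-1]
    o=np.argsort(q[:,2]); q=q[o];c=c[o]
    u=(400-q[:,1]*800).astype(int); v=(600-(q[:,0])*800).astype(int)  # x up, y left
    ok=(u>0)&(u<799)&(v>0)&(v<599)&(q[:,2]<.5)
    off=0
    for du in (0,1):
        for dv in (0,1): img[v[ok]-dv,u[ok]-du]=c[ok]
cv2.imwrite('pics/top.png',img)
def box(n,b): 
    cx,cy,w,h=b; P=pc[n][int(cy-h/2):int(cy+h/2),int(cx-w/2):int(cx+w/2)].reshape(-1,3); return P[P[:,2]>.02]
for nm,n,b in [('vol','scene',(317,197,64,48)),('vol','side',(362,299,89,63)),('carton','scene',(237,263,117,119)),('carton','side',(380,198,99,102)),('stack','side',(249,260,88,76)),('stack','scene',(371,277,82,78)),('cup','scene',(399,141,24,41)),('sup','scene',(153,353,89,100))]:
    P=box(n,b); print(nm,n,np.round(np.percentile(P,[2,50,98],axis=0),3).tolist())
P=np.vstack([box('scene',(317,197,64,48)),box('side',(362,299,89,63))])
T=P[(P[:,2]>.09)&(P[:,2]<.14)]
(c,s,a)=cv2.minAreaRect(T[:,:2].astype(np.float32)*1000); print('vol rect',c,s,a,T[:,2].max())
E
```

```text
vol scene [[0.431, 0.096, 0.023], [0.518, 0.135, 0.088], [0.6, 0.187, 0.129]]
vol side [[0.421, 0.12, 0.023], [0.509, 0.16, 0.089], [0.597, 0.196, 0.128]]
carton scene [[0.392, -0.297, 0.028], [0.532, -0.226, 0.14], [0.624, -0.091, 0.19]]
carton side [[0.387, -0.292, 0.027], [0.497, -0.103, 0.135], [0.607, -0.081, 0.189]]
stack side [[0.712, -0.053, 0.023], [0.787, 0.05, 0.053], [0.867, 0.125, 0.058]]
stack scene [[0.718, -0.06, 0.026], [0.799, 0.019, 0.054], [0.87, 0.121, 0.06]]
cup scene [[0.524, 0.48, 0.023], [0.559, 0.501, 0.074], [0.593, 0.555, 0.156]]
sup scene [[0.475, -0.597, 0.024], [0.484, -0.531, 0.121], [0.492, -0.464, 0.22]]
vol rect (509.16754150390625, 145.83706665039062) (190.36183166503906, 43.86264419555664) 23.322317123413086 0.13480362003120883
```

View pics/top.png

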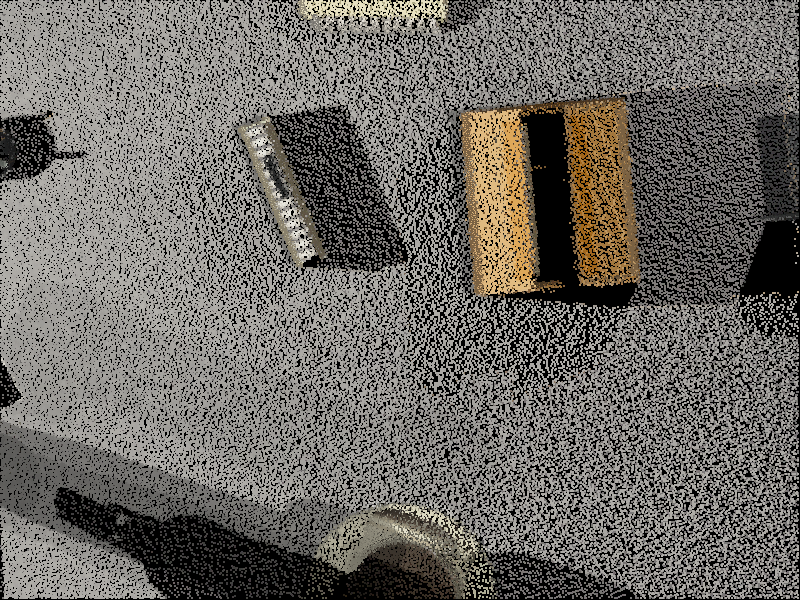

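View pics/side_big.png

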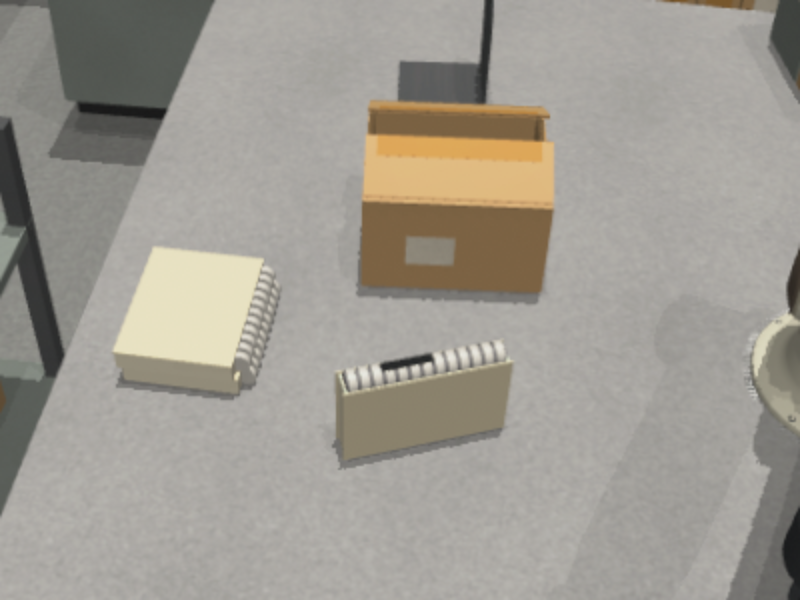

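The map (x up, y left) shows the carton at about (0.50,-0.19), with yaw about 6° and both flaps ajar. The volume is at about (0.51,0.15), with yaw about 28°. The side view agrees: the comb is on top and the slot between the flaps is open. Next I fit the poses precisely.

```bash
cat > fit.py <<'E'
from h import *
from scipy.optimize import least_squares
def plane(P):
    m=np.median(P,0)
    for _ in range(8):
        c=P.mean(0); n=np.linalg.svd(P-c)[2][2]; d=abs((P-c)@n); k=d<max(2.0*np.median(d),.001)
        if k.sum()<20: break
        P=P[k]
    return P.mean(0),n,len(P)
E
python3 - <<'E'
from fit import *
S=[cloud(n,np.load(n+'0.npz')['d']).reshape(-1,3) for n in('scene','side')]
names=['scene','side']
def reg(P,x0,x1,y0,y1,z0,z1): return P[(P[:,0]>x0)&(P[:,0]<x1)&(P[:,1]>y0)&(P[:,1]<y1)&(P[:,2]>z0)&(P[:,2]<z1)]
A=np.vstack(S)
for n,P in zip(names,S):
    W=reg(P,.37,.66,-.34,-.05,.03,.125)
    r=cv2.minAreaRect(W[:,:2].astype(np.float32)*1000); print(n,'walls rect',np.round(r[0],1),np.round(r[1],1),round(r[2],1),len(W))
    W=W[np.argsort(W[:,0])]
W=reg(A,.37,.66,-.34,-.05,.03,.125)
r=cv2.minAreaRect(W[:,:2].astype(np.float32)*1000); print('both',r)
# +y wall from side
W=reg(S[1],.40,.60,-.12,-.06,.03,.125); c,n,k=plane(W); print('+y wall',c,n,k, 'yaw',np.degrees(np.arctan2(n[1],n[0])))
W=reg(S[0],.59,.65,-.28,-.1,.03,.125); c,n,k=plane(W); print('+x wall',c,n,k,'yaw',np.degrees(np.arctan2(n[1],n[0])))
# flaps
for nm,ys in (('left',(-.17,-.09)),('right',(-.29,-.2))):
    for n,P in zip(names,S):
        W=reg(P,.42,.6,*ys,.148,.24); 
        if len(W)<50: continue
        c,m,k=plane(W); m*=np.sign(m[2]); print('flap',nm,n,c,m,k,'ang',np.arccos(m[2]),'ymax/min,zmax',W[:,1].min(),W[:,1].max(),np.percentile(W[:,2],98))
# volume
for n,P in zip(names,S):
    W=reg(P,.38,.64,.04,.25,.02,.15); r=cv2.minAreaRect(W[:,:2].astype(np.float32)*1000); print('vol',n,r,np.percentile(W[:,2],99))
    F=reg(P,.38,.64,.04,.25,.02,.098); c,m,k=plane(F); m/=np.linalg.norm(m); print(' face',c,m,k,np.degrees(np.arctan2(m[1],m[0])))
    print(' top', np.percentile(W[:,2],[90,95,99]))
E
```

```text
scene walls rect [ 502.8 -189.9] [235.1 205.6] 5.1 2981
side walls rect [ 501.4 -187.9] [228.6 210.7] 4.7 3362
both ((503.353271484375, -187.78875732421875), (234.83963012695312, 210.74012756347656), 4.650279998779297)
+y wall [ 0.49973677 -0.09091239  0.07910729] [-0.08008824  0.99663402 -0.01750712] 1126 yaw 94.59434357175981
+x wall [ 0.61753752 -0.19177551  0.07707175] [ 9.96667803e-01  8.15650725e-02 -6.55019173e-04] 541 yaw 4.678532831762145
flap left scene [ 0.50788631 -0.12519995  0.17165944] [-0.04851643  0.54131507  0.83941894] 450 ang 0.5745831292726401 ymax/min,zmax -0.16736299384979392 -0.0900633540482727 0.1931110966608568
flap left side [ 0.50845002 -0.12556493  0.16977034] [-0.04307441  0.53743489  0.84220445] 912 ang 0.5694373764158498 ymax/min,zmax -0.16915310914717896 -0.09003578115402155 0.1903502416552416
flap right scene [ 0.51384618 -0.25066042  0.16819685] [ 0.0418722 -0.4819884  0.8751765] 728 ang 0.5049958174767715 ymax/min,zmax -0.28989170154464405 -0.20867202569774856 0.18754106870804674
flap right side [ 0.50594511 -0.25190011  0.16774683] [ 0.04611572 -0.47900742  0.87659867] 240 ang 0.5020483875934656 ymax/min,zmax -0.28861042978014106 -0.20594483304455014 0.18911644170343392
vol scene ((510.8709411621094, 142.451416015625), (192.43026733398438, 42.59239959716797), 24.67284393310547) 0.12983433199154965
 face [0.51623253 0.13245771 0.05952984] [ 0.38882016 -0.92130234  0.00457058] 404 -67.11864130084908
 top [0.12472887 0.127282   0.12983433]
vol side ((508.9510498046875, 146.54783630371094), (190.5404052734375, 42.382789611816406), 22.77417755126953) 0.1284422656480861
 face [0.50373454 0.16086151 0.05969125] [-0.38107061  0.92454481 -0.00144268] 799 112.40003881750705
 top [0.12426574 0.12619046 0.12844227]
```

```bash
python3 -m jog '[{"rotation":[0,0,-33],"translation":[160,-354,20],"grip":0},{"rotation":[0,0,-33],"translation":[160,-354,20],"grip":0},{"rotation":[0,0,-33],"translation":[160,-354,20],"grip":0},{"rotation":[0,0,-33],"translation":[160,-354,20],"grip":0},{"rotation":[0,0,-33],"translation":[160,-354,20],"grip":0},{"rotation":[0,0,-33],"translation":[160,-354,20],"grip":0},{"rotation":[0,0,-33],"translation":[160,-354,20],"grip":0},{"rotation":[0,0,-65.4],"translation":[314,-708,0],"grip":0},{"rotation":[0,0,-65.4],"translation":[314,-708,0],"grip":0},{"rotation":[0,0,-65.4],"translation":[314,-708,0],"grip":0},{"rotation":[0,0,-65.4],"translation":[314,-708,0],"grip":0},{"rotation":[0,0,-65.4],"translation":[314,-708,0],"grip":0},{"rotation":[0,0,-65.4],"translation":[314,-708,0],"grip":0},{"rotation":[0,0,-65.4],"translation":[314,-708,0],"grip":0},{"rotation":[0,0,-65.4],"translation":[314,-708,0],"grip":0},{"rotation":[0,0,-65.4],"translation":[314,-708,0],"grip":0},{"rotation":[0,0,-65.4],"translation":[314,-708,0],"grip":0},{"rotation":[0,0,-65.4],"translation":[314,-708,0],"grip":0},{"rotation":[0,0,-65.4],"translation":[314,-708,0],"grip":0},{"rotation":[0,0,-65.4],"translation":[314,-708,0],"grip":0}]' 40
python3 -c "
from workcell import readout;o=readout.get_obs();print(o['q'],o['ee_pos'],o['wrist_force'])"
```

```text
time: 4.1
ee_pos: [0.5018, -0.1901, 0.2318]
tcp_rot: [180.0, 0.0, 94.7]
wrist_force: [0.6, 0.1, -0.1]
opening: 0.0001
grasp_force: 0.0
[-2.07489074e+01  3.09907692e+00  8.14908256e+00  9.50088758e+01
  6.88414508e-03  6.45593066e+01] [ 0.50183584 -0.19008103  0.23181305] [ 0.61333977  0.10277075 -0.1180719 ]
```

```bash
python3 -m jog '[{"rotation":[0,0,0],"translation":[0,-1,-40],"grip":0},{"rotation":[0,0,0],"translation":[0,-1,-80],"grip":0},{"rotation":[0,0,0],"translation":[0,0,-107],"grip":0},{"rotation":[0,0,0],"translation":[0,4,-107],"grip":0},{"rotation":[0,0,0],"translation":[-1,12,-107],"grip":0},{"rotation":[0,0,0],"translation":[-1,18,-105],"grip":0},{"rotation":[0,0,0],"translation":[-2,24,-95],"grip":0},{"rotation":[0,0,0],"translation":[-2,30,-87],"grip":0},{"rotation":[0,0,0],"translation":[-3,37,-80],"grip":0},{"rotation":[0,0,0],"translation":[-4,45,-74],"grip":0},{"rotation":[0,0,0],"translation":[-4,52,-70],"grip":0},{"rotation":[0,0,0],"translation":[-5,60,-66],"grip":0},{"rotation":[0,0,0],"translation":[-5,67,-63],"grip":0},{"rotation":[0,0,0],"translation":[-6,75,-62],"grip":0},{"rotation":[0,0,0],"translation":[-7,89,-62],"grip":0},{"rotation":[0,0,0],"translation":[-8,98,-62],"grip":0},{"rotation":[0,0,0],"translation":[-8,107,-62],"grip":0},{"rotation":[0,0,0],"translation":[-9,116,-63],"grip":0},{"rotation":[0,0,0],"translation":[-10,125,-64],"grip":0},{"rotation":[0,0,0],"translation":[-10,128,-64],"grip":0}]'
```

```text
time: 6.1
ee_pos: [0.4918, -0.0621, 0.1672]
tcp_rot: [-180.0, -0.0, 94.7]
wrist_force: [-0.6, -2.4, 0.5]
opening: 0.0
grasp_force: 0.7
```

```bash
python3 -m jog '[{"rotation":[0,0,0],"translation":[0,0,40],"grip":0},{"rotation":[0,0,0],"translation":[3,-40,65],"grip":0},{"rotation":[0,0,0],"translation":[6,-85,65],"grip":0},{"rotation":[0,0,0],"translation":[10,-128,65],"grip":0},{"rotation":[0,0,0],"translation":[10,-128,65],"grip":0},{"rotation":[0,0,0],"translation":[10,-128,65],"grip":0}]'
cat > look.py <<'E'
from fit import *
c0=np.array([.502,-.191]); a=np.radians(4.65); M=np.array([[np.cos(a),np.sin(a)],[-np.sin(a),np.cos(a)]])
def carton(P): return np.c_[(P[:,:2]-c0)@M.T,P[:,2]]
def grab(tag,cams=('scene','side')):
    out=[]
    for n in cams:
        T=pose(); p,d=imaging.camera(n); cv2.imwrite(f'pics/{n}{tag}.png',p[:,:,::-1]); np.savez(f'{n}{tag}.npz',p=p,d=d,T=T)
        out.append(carton(cloud(n,d,T).reshape(-1,3)))
    return out
def sel(P,x,y,z): return P[(P[:,0]>x[0])&(P[:,0]<x[1])&(P[:,1]>y[0])&(P[:,1]<y[1])&(P[:,2]>z[0])&(P[:,2]<z[1])]
def flap(P,y,z=(.148,.24),x=(-.1,.1)):
    W=sel(P,x,y,z)
    if len(W)<40: return None
    c,n,k=plane(W); return np.round(c,4),np.round(n,3),k,'y',np.round(np.percentile(W[:,1],[2,98]),3),'z',np.round(np.percentile(W[:,2],[2,98]),3)
E
python3 - <<'E'
from look import *
for n,P in zip(('scene','side'),grab('1')):
    print(n,'L',flap(P,(.103,.2))); print('  R',flap(P,(-.1,-.02),x=(-.1,-.03)),flap(P,(-.1,-.03),x=(.03,.1)))
E
```

```text
time: 6.7
ee_pos: [0.5018, -0.1916, 0.2319]
tcp_rot: [-180.0, -0.1, 94.5]
wrist_force: [1.4, 0.6, 0.1]
opening: 0.0004
grasp_force: 0.0
scene L (array([0.0066, 0.1407, 0.1713]), array([-0.004,  0.604, -0.797]), 658, 'y', array([0.111, 0.169]), 'z', array([0.149, 0.194]))
  R (array([-0.0641, -0.062 ,  0.168 ]), array([ 0.005,  0.498, -0.867]), 324, 'y', array([-0.097, -0.028]), 'z', array([0.149, 0.188])) (array([ 0.0647, -0.0633,  0.1669]), array([ 0.003,  0.482, -0.876]), 527, 'y', array([-0.097, -0.031]), 'z', array([0.149, 0.186]))
side L (array([-0.0074,  0.1496,  0.1769]), array([-0.003,  0.597, -0.803]), 171, 'y', array([0.114, 0.173]), 'z', array([0.15 , 0.194]))
  R (array([-0.0637, -0.062 ,  0.1675]), array([-0.004,  0.478, -0.878]), 97, 'y', array([-0.095, -0.022]), 'z', array([0.15 , 0.189])) (array([ 0.063 , -0.0637,  0.1661]), array([ 0.007, -0.492,  0.871]), 95, 'y', array([-0.095, -0.031]), 'z', array([0.148, 0.184]))
```

```bash
python3 -m jog '[{"rotation":[0,0,0],"translation":[0,1,-40],"grip":0},{"rotation":[0,0,0],"translation":[0,1,-80],"grip":0},{"rotation":[0,0,0],"translation":[0,0,-107],"grip":0},{"rotation":[0,0,0],"translation":[0,-4,-107],"grip":0},{"rotation":[0,0,0],"translation":[1,-12,-107],"grip":0},{"rotation":[0,0,0],"translation":[1,-18,-103],"grip":0},{"rotation":[0,0,0],"translation":[2,-24,-93],"grip":0},{"rotation":[0,0,0],"translation":[2,-30,-84],"grip":0},{"rotation":[0,0,0],"translation":[3,-37,-77],"grip":0},{"rotation":[0,0,0],"translation":[4,-45,-71],"grip":0},{"rotation":[0,0,0],"translation":[4,-52,-67],"grip":0},{"rotation":[0,0,0],"translation":[5,-60,-64],"grip":0},{"rotation":[0,0,0],"translation":[5,-67,-62],"grip":0},{"rotation":[0,0,0],"translation":[6,-75,-62],"grip":0},{"rotation":[0,0,0],"translation":[7,-87,-62],"grip":0},{"rotation":[0,0,0],"translation":[8,-97,-62],"grip":0},{"rotation":[0,0,0],"translation":[8,-107,-62],"grip":0},{"rotation":[0,0,0],"translation":[9,-116,-63],"grip":0},{"rotation":[0,0,0],"translation":[10,-125,-64],"grip":0},{"rotation":[0,0,0],"translation":[10,-128,-64],"grip":0}]'
python3 -m jog '[{"rotation":[0,0,0],"translation":[0,0,40],"grip":0},{"rotation":[0,0,0],"translation":[-3,40,75],"grip":0},{"rotation":[0,0,0],"translation":[-6,85,85],"grip":0},{"rotation":[0,0,0],"translation":[-10,128,95],"grip":0},{"rotation":[0,0,0],"translation":[-10,128,95],"grip":0},{"rotation":[0,0,0],"translation":[-10,128,95],"grip":0}]'
python3 - <<'E'
from look import *
for n,P in zip(('scene','side','wrist'),grab('2',('scene','side','wrist'))):
    print(n,'L',flap(P,(.103,.2))); print('  R',flap(P,(-.2,-.103)))
    W=sel(P,(-.1,.1),(-.09,.09),(.10,.14)); print('  filed tops y',len(W),np.histogram(W[:,1],np.arange(-.09,.1,.01))[0],np.percentile(W[:,2],[50,99]) if len(W) else '')
E
```

```text
time: 8.8
ee_pos: [0.512, -0.3202, 0.168]
tcp_rot: [-180.0, 0.0, 94.6]
wrist_force: [-0.5, 2.2, 1.0]
opening: 0.0003
grasp_force: 0.7
time: 9.4
ee_pos: [0.5023, -0.1907, 0.264]
tcp_rot: [179.9, 0.1, 94.7]
wrist_force: [-0.8, 0.4, -0.8]
opening: 0.0
grasp_force: 0.0
scene L (array([0.0093, 0.1405, 0.1712]), array([-0.003,  0.602, -0.798]), 704, 'y', array([0.109, 0.169]), 'z', array([0.149, 0.194]))
  R (array([ 0.0036, -0.1395,  0.1705]), array([-0.004,  0.571,  0.821]), 711, 'y', array([-0.17 , -0.108]), 'z', array([0.149, 0.191]))
  filed tops y 1505 [  0   0   0   0   0   0   0   0   0   0   0 299 304 170  87 298 221 126] [0.12578922 0.13657973]
side L (array([-0.0057,  0.1491,  0.1765]), array([ 0.004, -0.599,  0.801]), 170, 'y', array([0.114, 0.174]), 'z', array([0.15 , 0.194]))
  R (array([ 0.0012, -0.1378,  0.1681]), array([ 0.006, -0.562, -0.827]), 918, 'y', array([-0.168, -0.107]), 'z', array([0.149, 0.19 ]))
  filed tops y 1006 [ 81   0   0   0   0   0   0   0   0   0   0  19  64 282 321  24 140  75] [0.12654889 0.13548373]
wrist L (array([-0.0003,  0.1266,  0.1603]), array([ 0.003, -0.609,  0.793]), 17020, 'y', array([0.111, 0.14 ]), 'z', array([0.149, 0.171]))
  R (array([ 0.0011, -0.1303,  0.163 ]), array([ 0.002, -0.574, -0.819]), 660, 'y', array([-0.137, -0.123]), 'z', array([0.158, 0.168]))
  filed tops y 19740 [   0    0    0    0    0    0    0    0    0    0    0 1334 2721 3193
 2926 2945 3445 3176] [0.12741402 0.13243642]
```

```bash
python3 -m jog '[{"rotation":[0,0,30],"translation":[0,80,30],"grip":85},{"rotation":[0,0,30],"translation":[0,80,30],"grip":85},{"rotation":[0,0,30],"translation":[0,80,30],"grip":85},{"rotation":[0,0,60],"translation":[4,200,30],"grip":85},{"rotation":[0,0,60],"translation":[4,200,30],"grip":85},{"rotation":[0,0,60],"translation":[4,200,30],"grip":85},{"rotation":[0,0,85],"translation":[7,337,30],"grip":85},{"rotation":[0,0,85],"translation":[7,337,30],"grip":85},{"rotation":[0,0,85],"translation":[7,337,10],"grip":85},{"rotation":[0,0,108],"translation":[7,337,10],"grip":85},{"rotation":[0,0,108],"translation":[7,337,10],"grip":85},{"rotation":[0,0,108],"translation":[7,337,10],"grip":85},{"rotation":[0,0,108],"translation":[7,337,10],"grip":85},{"rotation":[0,0,108],"translation":[7,337,10],"grip":85},{"rotation":[0,0,108],"translation":[7,337,10],"grip":85},{"rotation":[0,0,108],"translation":[7,337,10],"grip":85},{"rotation":[0,0,108],"translation":[7,337,10],"grip":85}]' 40
python3 - <<'E'
from look import *
n='wrist';T=pose();p,d=imaging.camera(n);cv2.imwrite('pics/wrist3.png',p[:,:,::-1])
print(readout.get_obs()['q'].round(1),T[:3,3])
P=cloud(n,d,T).reshape(-1,3); P=P[(P[:,0]>.38)&(P[:,0]<.64)&(P[:,1]>.03)&(P[:,1]<.26)]
for lo,hi in((.02,.10),(.10,.135),(.118,.135)):
    W=P[(P[:,2]>lo)&(P[:,2]<hi)]
    if len(W)>9: print(lo,len(W),cv2.minAreaRect(W[:,:2].astype(np.float32)*1000),W[:,2].max())
E
```

```text
time: 11.25
ee_pos: [0.5091, 0.1457, 0.2732]
tcp_rot: [-180.0, -0.0, -157.5]
wrist_force: [0.4, 0.2, 0.3]
opening: 0.0849
grasp_force: 0.0
[16.   3.3 13.  99.7 -0.  -6.6] [0.50909854 0.14565314 0.2732019 ]
0.1 8221 ((509.7139892578125, 146.2987060546875), (189.6552276611328, 34.119449615478516), 22.538589477539062) 0.12891559868920266
0.118 5778 ((509.66070556640625, 146.2113800048828), (177.6833953857422, 26.658910751342773), 22.551891326904297) 0.12891559868920266
```

View pics/wrist3.png

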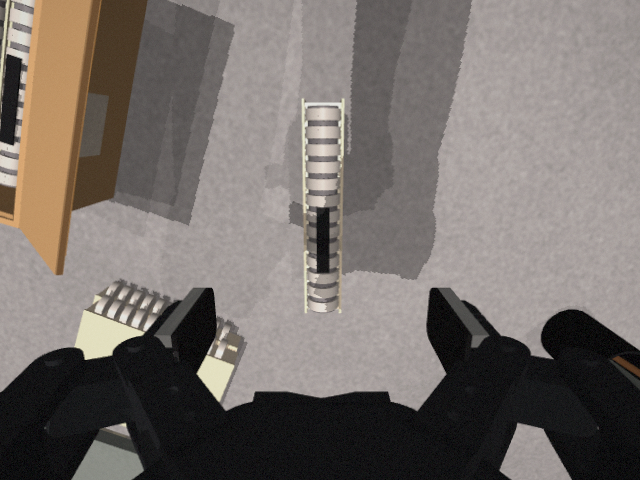

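```bash
python3 -m jog '[{"rotation":[0,0,0],"translation":[0.5,0.5,-45],"grip":85},{"rotation":[0,0,0],"translation":[0.5,0.5,-90],"grip":85},{"rotation":[0,0,0],"translation":[0.5,0.5,-130],"grip":85},{"rotation":[0,0,0],"translation":[0.5,0.5,-160],"grip":85},{"rotation":[0,0,0],"translation":[0.5,0.5,-185],"grip":85},{"rotation":[0,0,0],"translation":[0.5,0.5,-203],"grip":85},{"rotation":[0,0,0],"translation":[0.5,0.5,-208],"grip":85},{"rotation":[0,0,0],"translation":[0.5,0.5,-208],"grip":60},{"rotation":[0,0,0],"translation":[0.5,0.5,-208],"grip":45},{"rotation":[0,0,0],"translation":[0.5,0.5,-208],"grip":38},{"rotation":[0,0,0],"translation":[0.5,0.5,-208],"grip":25},{"rotation":[0,0,0],"translation":[0.5,0.5,-208],"grip":25},{"rotation":[0,0,0],"translation":[0.5,0.5,-208],"grip":25},{"rotation":[0,0,0],"translation":[0.5,0.5,-208],"grip":25},{"rotation":[0,0,0],"translation":[0.5,0.5,-208],"grip":25},{"rotation":[0,0,0],"translation":[0.5,0.5,-208],"grip":25}]' 50
```

```text
time: 12.9
ee_pos: [0.5101, 0.1467, 0.0665]
tcp_rot: [180.0, 0.1, -157.4]
wrist_force: [-0.6, 0.8, 6.7]
opening: 0.0339
grasp_force: 50.8
```

```bash
python3 -m jog '[{"rotation":[0,0,0],"translation":[0,0,10],"grip":25},{"rotation":[0,0,0],"translation":[0,0,30],"grip":25},{"rotation":[0,0,0],"translation":[0,0,60],"grip":25},{"rotation":[0,0,0],"translation":[0,0,95],"grip":25},{"rotation":[0,0,0],"translation":[0,0,130],"grip":25},{"rotation":[0,0,0],"translation":[0,0,165],"grip":25},{"rotation":[0,0,0],"translation":[0,0,195],"grip":25},{"rotation":[0,0,0],"translation":[0,0,215],"grip":25},{"rotation":[0,0,0],"translation":[0,0,222],"grip":25},{"rotation":[0,0,0],"translation":[0,0,222],"grip":25},{"rotation":[0,0,0],"translation":[0,0,222],"grip":25}]'
python3 - <<'E'
from look import *
for n in ('scene','side'):
    p,d=imaging.camera(n); cv2.imwrite(f'pics/{n}4.png',p[:,:,::-1]); P=cloud(n,d).reshape(-1,3)
    P=P[(P[:,0]>.38)&(P[:,0]<.64)&(P[:,1]>.03)&(P[:,1]<.26)&(P[:,2]>.1)&(P[:,2]<.345)]
    W=P[P[:,2]<.31]; print(n,np.percentile(P[:,2],[1,99])); c,m,k=plane(W); print(c,m,k); 
    print(cv2.minAreaRect(W[:,:2].astype(np.float32)*1000))
p=cv2.imread('pics/side4.png'); cv2.imwrite('pics/side4c.png',cv2.resize(p[60:360,150:550],(800,600)))
E
```

```text
time: 14.0
ee_pos: [0.5093, 0.1463, 0.286]
tcp_rot: [180.0, -0.1, -157.4]
wrist_force: [0.8, 0.8, -3.9]
opening: 0.0336
grasp_force: 50.3
scene [0.22182994 0.34446748]
[0.512977   0.130368   0.26770724] [ 0.38934855 -0.92103329 -0.01026552] 639
((516.6171875, 131.84320068359375), (193.10536193847656, 39.844879150390625), 31.70478057861328)
side [0.2220917  0.34445861]
[0.50127053 0.15932873 0.26527781] [-0.37987539  0.92502854 -0.00411013] 1367
((504.58612060546875, 160.79922485351562), (191.526611328125, 38.147743225097656), 12.863706588745117)
```

View pics/side4c.png

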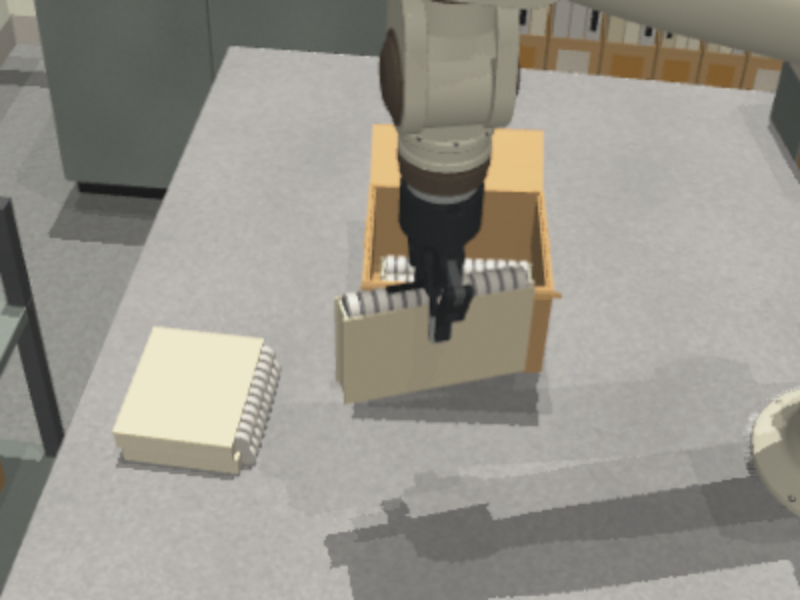

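```bash
python3 -m jog '[{"rotation":[0,0,0],"translation":[0,-15,5],"grip":25},{"rotation":[0,0,0],"translation":[0,-40,10],"grip":25},{"rotation":[0,0,-2],"translation":[0,-70,10],"grip":25},{"rotation":[0,0,-5],"translation":[-1,-100,10],"grip":25},{"rotation":[0,0,-8],"translation":[-1,-135,10],"grip":25},{"rotation":[0,0,-10],"translation":[-2,-170,10],"grip":25},{"rotation":[0,0,-12],"translation":[-2,-205,10],"grip":25},{"rotation":[0,0,-15],"translation":[-3,-240,10],"grip":25},{"rotation":[0,0,-17],"translation":[-4,-275,10],"grip":25},{"rotation":[0,0,-17.9],"translation":[-4,-305,10],"grip":25},{"rotation":[0,0,-17.9],"translation":[-4.5,-335,10],"grip":25},{"rotation":[0,0,-17.9],"translation":[-4.5,-355,10],"grip":25},{"rotation":[0,0,-17.9],"translation":[-4.5,-368,10],"grip":25},{"rotation":[0,0,-17.9],"translation":[-4.5,-372,10],"grip":25},{"rotation":[0,0,-17.9],"translation":[-4.5,-372,10],"grip":25},{"rotation":[0,0,-17.9],"translation":[-4.5,-372,10],"grip":25},{"rotation":[0,0,-17.9],"translation":[-4.5,-372,10],"grip":25}]'
python3 - <<'E'
from look import *
for n,P in zip(('scene','side','wrist'),grab('5',('scene','side','wrist'))):
    W=sel(P,(-.13,.13),(-.08,.01),(.335,.365)); print(n,len(W),cv2.minAreaRect(W[:,:2].astype(np.float32)*1000) if len(W)>9 else '')
    W=sel(P,(-.13,.13),(-.1,.03),(.20,.25)); print(' low',len(W),np.round(np.percentile(W,[1,99],axis=0),4).tolist() if len(W)>9 else '')
    for xa,xb in((-.1,-.05),(.05,.1)):
        W=sel(P,(xa,xb),(-.09,.0),(.15,.33)); print(' face',xa,len(W),[np.round(v,3).tolist() if not np.isscalar(v) else v for v in plane(W)] if len(W)>50 else '', np.percentile(W[:,2],1) if len(W)>9 else '')
p=cv2.imread('pics/scene5.png'); cv2.imwrite('pics/scene5c.png',cv2.resize(p[120:360,80:400],(800,600)))
E
```

```text
time: 15.8
ee_pos: [0.5051, -0.2248, 0.2975]
tcp_rot: [180.0, 0.0, -175.2]
wrist_force: [0.2, 1.1, -3.6]
opening: 0.0332
grasp_force: 50.7
scene 897 ((5.594459533691406, -33.37994384765625), (86.60165405273438, 185.66285705566406), 75.6857681274414)
 low 263 [[-0.0938, -0.0529, 0.231], [0.0941, -0.0165, 0.2498]]
 face -0.1 240 [[-0.075, -0.051, 0.277], [-0.002, -1.0, -0.012], 155] 0.23380793574052688
 face 0.05 573 [[0.08, -0.041, 0.282], [-0.643, 0.766, 0.002], 484] 0.23285155495332197
side 872 ((-0.37274932861328125, -22.793106079101562), (65.2062759399414, 188.80555725097656), 89.68463897705078)
 low 492 [[-0.0935, -0.0249, 0.2304], [0.0918, -0.0126, 0.2498]]
 face -0.1 644 [[-0.073, -0.018, 0.282], [0.025, 1.0, -0.017], 244] 0.23338731751265873
 face 0.05 641 [[0.073, -0.019, 0.283], [0.001, 1.0, -0.0], 371] 0.23228740198005354
wrist 57896 ((-39.99578094482422, -35.002498626708984), (110.45669555664062, 89.99665069580078), 0.004683741834014654)
 low 0 
 face -0.1 1  
 face 0.05 0
```

View pics/scene5c.png

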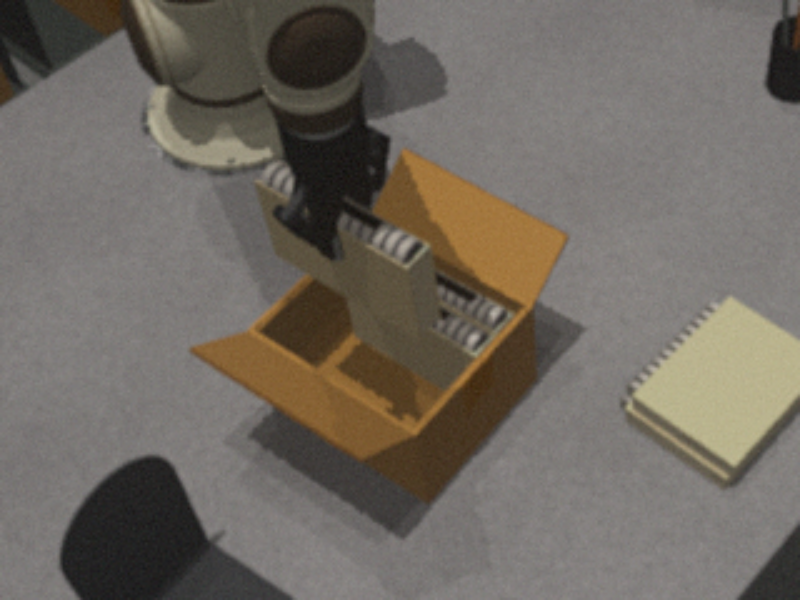

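The volume hangs centred over the empty half: faces at carton y -51 and -18, ends at ±94, bottom at z 0.231. Lowering it now.

```bash
python3 -m jog '[{"rotation":[0,0,0],"translation":[0,-0.5,-15],"grip":25},{"rotation":[0,0,0],"translation":[0,-0.5,-40],"grip":25},{"rotation":[0,0,0],"translation":[0,-0.5,-65],"grip":25},{"rotation":[0,0,0],"translation":[0,-0.5,-90],"grip":25},{"rotation":[0,0,0],"translation":[0,-0.5,-115],"grip":25},{"rotation":[0,0,0],"translation":[0,-0.5,-140],"grip":25},{"rotation":[0,0,0],"translation":[0,-0.5,-160],"grip":25},{"rotation":[0,0,0],"translation":[0,-0.5,-180],"grip":25},{"rotation":[0,0,0],"translation":[0,-0.5,-195],"grip":25},{"rotation":[0,0,0],"translation":[0,-0.5,-207],"grip":25},{"rotation":[0,0,0],"translation":[0,-0.5,-214],"grip":25},{"rotation":[0,0,0],"translation":[0,-0.5,-219],"grip":25},{"rotation":[0,0,0],"translation":[0,-0.5,-221],"grip":25},{"rotation":[0,0,0],"translation":[0,-0.5,-222],"grip":25},{"rotation":[0,0,0],"translation":[0,-0.5,-222],"grip":25},{"rotation":[0,0,0],"translation":[0,-0.5,-222],"grip":25}]'
```

```text
time: 17.55
ee_pos: [0.5052, -0.2263, 0.0758]
tcp_rot: [-180.0, 0.0, -175.3]
wrist_force: [-0.5, -0.9, -4.2]
opening: 0.0337
grasp_force: 50.5
```

```bash
python3 -m jog '[{"rotation":[0,0,0],"translation":[0,0,-1],"grip":25},{"rotation":[0,0,0],"translation":[0,0,-2],"grip":25},{"rotation":[0,0,0],"translation":[0,0,-2.5],"grip":25},{"rotation":[0,0,0],"translation":[0,0,-2.5],"grip":25},{"rotation":[0,0,0],"translation":[0,0,-2.5],"grip":25}]'
python3 -m jog '[{"rotation":[0,0,0],"translation":[0,0,-0.7],"grip":25},{"rotation":[0,0,0],"translation":[0,0,-1.2],"grip":25},{"rotation":[0,0,0],"translation":[0,0,-1.2],"grip":25},{"rotation":[0,0,0],"translation":[0,0,-1.2],"grip":25}]'
```

```text
time: 18.05
ee_pos: [0.505, -0.2261, 0.0728]
tcp_rot: [180.0, -0.0, -175.3]
wrist_force: [0.2, -0.1, -4.0]
opening: 0.0335
grasp_force: 50.5
time: 18.45
ee_pos: [0.505, -0.2262, 0.0717]
tcp_rot: [-180.0, 0.0, -175.3]
wrist_force: [-0.8, -0.2, -2.9]
opening: 0.0336
grasp_force: 50.8
```

```bash
python3 -m jog '[{"rotation":[0,0,0],"translation":[0,0,-0.4],"grip":25},{"rotation":[0,0,0],"translation":[0,0,-0.7],"grip":25},{"rotation":[0,0,0],"translation":[0,0,-0.7],"grip":25},{"rotation":[0,0,0],"translation":[0,0,-0.7],"grip":25}]'
```

```text
time: 18.85
ee_pos: [0.5049, -0.2262, 0.0715]
tcp_rot: [-180.0, 0.0, -175.3]
wrist_force: [-4.7, 1.8, 5.7]
opening: 0.0335
grasp_force: 51.5
```

```bash
python3 -m jog '[{"rotation":[0,0,0],"translation":[0,0,0.4],"grip":34},{"rotation":[0,0,0],"translation":[0,0,0.4],"grip":37},{"rotation":[0,0,0],"translation":[0,0,0.4],"grip":42},{"rotation":[0,0,0],"translation":[0,0,0.4],"grip":48},{"rotation":[0,0,0],"translation":[0,0,0.4],"grip":52},{"rotation":[0,0,0],"translation":[0,0,0.4],"grip":52},{"rotation":[0,0,0],"translation":[0,0,0.4],"grip":52},{"rotation":[0,0,0],"translation":[0,0,10],"grip":52},{"rotation":[0,0,0],"translation":[0,0,30],"grip":52},{"rotation":[0,0,0],"translation":[0,0,60],"grip":52},{"rotation":[0,0,0],"translation":[0,0,95],"grip":52},{"rotation":[0,0,0],"translation":[0,0,130],"grip":52},{"rotation":[0,0,0],"translation":[0,0,165],"grip":52},{"rotation":[0,0,0],"translation":[0,0,190],"grip":52},{"rotation":[0,0,0],"translation":[0,0,200],"grip":52},{"rotation":[0,0,0],"translation":[0,0,200],"grip":52},{"rotation":[0,0,0],"translation":[0,0,200],"grip":52}]'
python3 - <<'E'
from look import *
for n,P in zip(('scene','side','wrist'),grab('6',('scene','side','wrist'))):
    print(n,'L',flap(P,(.103,.2))); print('  R',flap(P,(-.2,-.103)))
    W=sel(P,(-.11,.11),(-.09,.01),(.06,.14)); print(' vol',len(W),cv2.minAreaRect(W[:,:2].astype(np.float32)*1000) if len(W)>9 else '',np.percentile(W[:,2],[50,98]))
E
```

```text
time: 20.55
ee_pos: [0.505, -0.2261, 0.2694]
tcp_rot: [180.0, -0.1, -175.3]
wrist_force: [0.0, 0.9, -1.5]
opening: 0.0519
grasp_force: 0.0bash:   836 Killed                     python3 - <<'E'
from look import *
for n,P in zip(('scene','side','wrist'),grab('6',('scene','side','wrist'))):
    print(n,'L',flap(P,(.103,.2))); print('  R',flap(P,(-.2,-.103)))
    W=sel(P,(-.11,.11),(-.09,.01),(.06,.14)); print(' vol',len(W),cv2.minAreaRect(W[:,:2].astype(np.float32)*1000) if len(W)>9 else '',np.percentile(W[:,2],[50,98]))
E
```

View pics/wrist6.png

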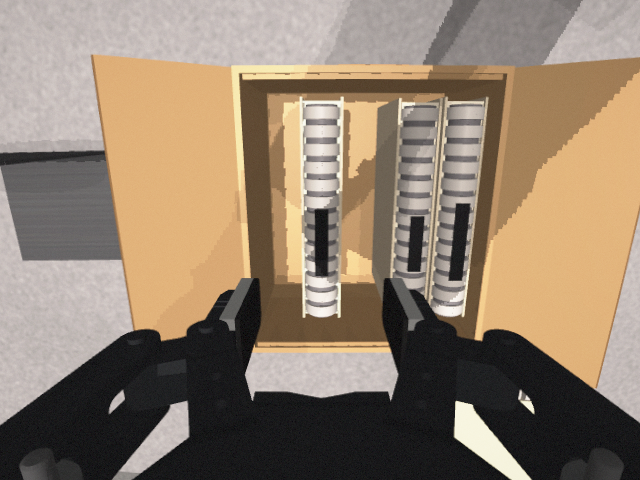

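```bash
sed -i 's/np.linalg.svd(P-c)/np.linalg.svd(P-c,full_matrices=False)/' fit.py
python3 -m jog '[{"rotation":[0,0,-30],"translation":[0,0,20],"grip":0},{"rotation":[0,0,-30],"translation":[4,-50,20],"grip":0},{"rotation":[0,0,-30],"translation":[4,-50,20],"grip":0},{"rotation":[0,0,-30],"translation":[4,-50,20],"grip":0},{"rotation":[0,0,-60],"translation":[8,-100,20],"grip":0},{"rotation":[0,0,-60],"translation":[8,-100,20],"grip":0},{"rotation":[0,0,-60],"translation":[8,-100,20],"grip":0},{"rotation":[0,0,-60],"translation":[8,-100,20],"grip":0},{"rotation":[0,0,-90],"translation":[13,-160,10],"grip":0},{"rotation":[0,0,-90],"translation":[13,-160,0],"grip":0},{"rotation":[0,0,-90],"translation":[13,-160,0],"grip":0},{"rotation":[0,0,-90],"translation":[13,-160,0],"grip":0},{"rotation":[0,0,-90],"translation":[13,-160,0],"grip":0},{"rotation":[0,0,-90],"translation":[13,-160,0],"grip":0}]' 40
python3 - <<'E'
from look import *
print(readout.get_obs()['q'].round(1))
for n,P in zip(('scene','side','wrist'),grab('7',('scene','side','wrist'))):
    print(n,'L',flap(P[::3],(.103,.2))); print('  R',flap(P[::3],(-.2,-.103)))
    W=sel(P,(-.11,.11),(-.09,.01),(.06,.14)); print(' vol',len(W),cv2.minAreaRect(W[:,:2].astype(np.float32)*1000) if len(W)>9 else '')
E
```

```text
time: 22.1
ee_pos: [0.5179, -0.386, 0.2703]
tcp_rot: [-180.0, -0.0, 94.9]
wrist_force: [0.5, 1.0, 0.5]
opening: -0.0003
grasp_force: 0.0
[-36.7  20.5  32.8 102.4   0.   48.4]
scene L (array([0.0005, 0.1407, 0.1716]), array([ 0.002,  0.606, -0.795]), 279, 'y', array([0.109, 0.169]), 'z', array([0.149, 0.194]))
  R (array([ 0.0219, -0.1389,  0.1699]), array([ 0.004, -0.562, -0.827]), 194, 'y', array([-0.17 , -0.107]), 'z', array([0.149, 0.191]))
 vol 1621 ((-0.24672698974609375, -40.10619354248047), (98.2956771850586, 219.5460662841797), 89.50997161865234)
side L (array([-0.0066,  0.1513,  0.1782]), array([ 0.002, -0.596,  0.803]), 59, 'y', array([0.115, 0.174]), 'z', array([0.151, 0.194]))
  R (array([ 0.0002, -0.1405,  0.1697]), array([-0.003, -0.555, -0.832]), 302, 'y', array([-0.17 , -0.108]), 'z', array([0.149, 0.19 ]))
 vol 1696 ((-0.04331207275390625, -40.06733703613281), (99.86202239990234, 219.8675994873047), 89.99345397949219)
wrist L None
  R (array([-1.000e-04, -1.404e-01,  1.698e-01]), array([ 0.002, -0.577, -0.817]), 8307, 'y', array([-0.169, -0.111]), 'z', array([0.149, 0.189]))
 vol 16958 ((0.02219390869140625, -54.91134262084961), (219.9110565185547, 70.18856811523438), 0.011690668761730194)
```

```bash
python3 -m jog '[{"rotation":[0,0,0],"translation":[0,0,-45],"grip":0},{"rotation":[0,0,0],"translation":[0,0,-90],"grip":0},{"rotation":[0,0,0],"translation":[0,0,-120],"grip":0},{"rotation":[0,0,0],"translation":[0,0,-132],"grip":0},{"rotation":[0,0,0],"translation":[-1,12,-130],"grip":0},{"rotation":[0,0,0],"translation":[-2,20,-120],"grip":0},{"rotation":[0,0,0],"translation":[-2,30,-108],"grip":0},{"rotation":[0,0,0],"translation":[-3,40,-100],"grip":0},{"rotation":[0,0,0],"translation":[-4,50,-95],"grip":0},{"rotation":[0,0,0],"translation":[-5,58,-92],"grip":0},{"rotation":[0,0,0],"translation":[-5,67,-90],"grip":0},{"rotation":[0,0,0],"translation":[-6,77,-90],"grip":0},{"rotation":[0,0,0],"translation":[-7,87,-90],"grip":0},{"rotation":[0,0,0],"translation":[-8,97,-90],"grip":0},{"rotation":[0,0,0],"translation":[-9,107,-90],"grip":0},{"rotation":[0,0,0],"translation":[-9,117,-90],"grip":0},{"rotation":[0,0,0],"translation":[-10,125,-91],"grip":0},{"rotation":[0,0,0],"translation":[-11,137,-96],"grip":0},{"rotation":[0,0,0],"translation":[-12,145,-101],"grip":0},{"rotation":[0,0,0],"translation":[-12,152,-107],"grip":0}]'
python3 - <<'E'
from look import *
for n,P in zip(('scene','side'),grab('8')):
    print(n,'R',flap(P[::2],(-.09,-.02),x=(-.11,-.05)),flap(P[::2],(-.09,-.02),x=(.05,.11)), 'out',len(sel(P,(-.1,.1),(-.2,-.11),(.15,.22))))
E
```

```text
time: 24.25
ee_pos: [0.5058, -0.2332, 0.1633]
tcp_rot: [-180.0, -0.0, 94.7]
wrist_force: [-0.6, -1.6, 1.3]
opening: 0.0002
grasp_force: 0.5
scene R (array([-0.0816, -0.0566,  0.1589]), array([-0.024, -0.29 ,  0.957]), 143, 'y', array([-0.087, -0.025]), 'z', array([0.149, 0.17 ])) (array([ 0.0804, -0.0578,  0.1582]), array([ 0.046,  0.279, -0.959]), 143, 'y', array([-0.087, -0.022]), 'z', array([0.149, 0.171])) out 0
side R (array([-0.081 , -0.0582,  0.1572]), array([-0.016, -0.271,  0.963]), 70, 'y', array([-0.089, -0.022]), 'z', array([0.148, 0.168])) (array([ 0.081 , -0.0547,  0.1572]), array([-0.025,  0.263, -0.964]), 78, 'y', array([-0.086, -0.021]), 'z', array([0.148, 0.166])) out 0
```

```bash
python3 -m jog '[{"rotation":[0,0,0],"translation":[0,2,-5],"grip":0},{"rotation":[0,0,0],"translation":[0,4,-10],"grip":0},{"rotation":[0,0,0],"translation":[0,4,-14],"grip":0},{"rotation":[0,0,0],"translation":[0,4,-17],"grip":0},{"rotation":[0,0,0],"translation":[0,4,-18],"grip":0},{"rotation":[0,0,0],"translation":[0,4,-18.5],"grip":0},{"rotation":[0,0,0],"translation":[0,4,-18.5],"grip":0},{"rotation":[0,0,0],"translation":[0,4,-18.5],"grip":0}]'
```

```text
time: 25.15
ee_pos: [0.506, -0.2303, 0.1455]
tcp_rot: [180.0, 0.0, 94.7]
wrist_force: [-0.1, -0.2, 0.1]
opening: 0.0003
grasp_force: 0.0
```

```bash
python3 -m jog '[{"rotation":[0,0,0],"translation":[0,0,-0.5],"grip":0},{"rotation":[0,0,0],"translation":[0,0,-1],"grip":0},{"rotation":[0,0,0],"translation":[0,0,-1.3],"grip":0},{"rotation":[0,0,0],"translation":[0,0,-1.3],"grip":0},{"rotation":[0,0,0],"translation":[0,0,-1.3],"grip":0}]'
```

```text
time: 25.65
ee_pos: [0.5061, -0.2302, 0.145]
tcp_rot: [179.9, 0.0, 94.7]
wrist_force: [-1.8, 0.6, 6.0]
opening: -0.0001
grasp_force: 3.1
```

```bash
python3 -m jog '[{"rotation":[0,0,0],"translation":[0,0,20],"grip":0},{"rotation":[0,0,0],"translation":[0,0,60],"grip":0},{"rotation":[0,0,0],"translation":[0,0,100],"grip":0},{"rotation":[0,0,0],"translation":[-3,35,125],"grip":0},{"rotation":[0,0,0],"translation":[-6,75,125],"grip":0},{"rotation":[0,0,0],"translation":[-10,120,125],"grip":0},{"rotation":[0,0,0],"translation":[-13,165,125],"grip":0},{"rotation":[0,0,0],"translation":[-17,205,125],"grip":0},{"rotation":[0,0,0],"translation":[-19,233,125],"grip":0},{"rotation":[0,0,0],"translation":[-19,233,125],"grip":0},{"rotation":[0,0,0],"translation":[-19,233,125],"grip":0},{"rotation":[0,0,0],"translation":[-19,233,125],"grip":0}]'
python3 - <<'E'
from look import *
for n,P in zip(('scene','side'),grab('9')):
    print(n,'R',flap(P[::2],(-.09,-.02),z=(.135,.24)), '\n L',flap(P[::2],(.103,.2)))
E
```

```text
time: 26.85
ee_pos: [0.4871, 0.0023, 0.269]
tcp_rot: [-180.0, 0.0, 94.7]
wrist_force: [-0.3, -0.2, -0.4]
opening: -0.0001
grasp_force: 0.0
scene R (array([ 0.0004, -0.0556,  0.1465]), array([ 0.002,  0.   , -1.   ]), 378, 'y', array([-0.089, -0.022]), 'z', array([0.141, 0.151])) 
 L (array([0.0029, 0.1397, 0.1708]), array([-0.011,  0.616, -0.788]), 399, 'y', array([0.109, 0.169]), 'z', array([0.149, 0.194]))
side R (array([ 0.0256, -0.0526,  0.1452]), array([-0.003, -0.004,  1.   ]), 118, 'y', array([-0.088, -0.022]), 'z', array([0.141, 0.15 ])) 
 L (array([-0.0099,  0.1512,  0.1782]), array([ 0.003, -0.601,  0.799]), 88, 'y', array([0.113, 0.174]), 'z', array([0.149, 0.194]))
```

Right flap is flat. I close the left one with the mirrored move.

```bash
python3 -m jog '[{"rotation":[0,0,0],"translation":[0,0,-45],"grip":0},{"rotation":[0,0,0],"translation":[0,0,-90],"grip":0},{"rotation":[0,0,0],"translation":[0,0,-120],"grip":0},{"rotation":[0,0,0],"translation":[0,0,-131],"grip":0},{"rotation":[0,0,0],"translation":[1,-12,-129],"grip":0},{"rotation":[0,0,0],"translation":[2,-20,-119],"grip":0},{"rotation":[0,0,0],"translation":[2,-30,-107],"grip":0},{"rotation":[0,0,0],"translation":[3,-40,-99],"grip":0},{"rotation":[0,0,0],"translation":[4,-50,-94],"grip":0},{"rotation":[0,0,0],"translation":[5,-58,-91],"grip":0},{"rotation":[0,0,0],"translation":[5,-67,-89],"grip":0},{"rotation":[0,0,0],"translation":[6,-77,-89],"grip":0},{"rotation":[0,0,0],"translation":[7,-87,-89],"grip":0},{"rotation":[0,0,0],"translation":[8,-97,-89],"grip":0},{"rotation":[0,0,0],"translation":[9,-107,-89],"grip":0},{"rotation":[0,0,0],"translation":[9,-117,-89],"grip":0},{"rotation":[0,0,0],"translation":[10,-125,-90],"grip":0},{"rotation":[0,0,0],"translation":[11,-137,-95],"grip":0},{"rotation":[0,0,0],"translation":[12,-145,-100],"grip":0},{"rotation":[0,0,0],"translation":[12,-152,-106],"grip":0}]'
python3 - <<'E'
from look import *
for n,P in zip(('scene','side'),grab('10')):
    print(n,'L',flap(P[::2],(.02,.09),x=(-.11,-.05)),flap(P[::2],(.02,.09),x=(.05,.11)), 'out',len(sel(P,(-.1,.1),(.11,.2),(.15,.22))))
E
```

```text
time: 28.95
ee_pos: [0.499, -0.15, 0.1625]
tcp_rot: [-180.0, 0.0, 94.7]
wrist_force: [-0.2, 0.7, 0.8]
opening: -0.0001
grasp_force: 0.5
scene L (array([-0.0815,  0.0433,  0.1619]), array([-0.007,  0.24 ,  0.971]), 58, 'y', array([0.021, 0.071]), 'z', array([0.153, 0.169])) (array([0.0801, 0.0564, 0.1582]), array([ 0.003, -0.256, -0.967]), 131, 'y', array([0.021, 0.089]), 'z', array([0.15 , 0.169])) out 0
side L (array([-0.0792,  0.0542,  0.1567]), array([0.001, 0.241, 0.971]), 189, 'y', array([0.022, 0.088]), 'z', array([0.149, 0.165])) (array([0.0783, 0.0561, 0.1559]), array([ 0.017, -0.213, -0.977]), 133, 'y', array([0.022, 0.086]), 'z', array([0.149, 0.165])) out 0
```

```bash
python3 -m jog '[{"rotation":[0,0,0],"translation":[0,-2,-5],"grip":0},{"rotation":[0,0,0],"translation":[0,-4,-10],"grip":0},{"rotation":[0,0,0],"translation":[0,-4,-14],"grip":0},{"rotation":[0,0,0],"translation":[0,-4,-16.5],"grip":0},{"rotation":[0,0,0],"translation":[0,-4,-17.5],"grip":0},{"rotation":[0,0,0],"translation":[0,-4,-18],"grip":0},{"rotation":[0,0,0],"translation":[0,-4,-18.5],"grip":0},{"rotation":[0,0,0],"translation":[0,-4,-18.5],"grip":0},{"rotation":[0,0,0],"translation":[0,-4,-18.5],"grip":0}]'
```

```text
time: 29.95
ee_pos: [0.4989, -0.1531, 0.145]
tcp_rot: [180.0, 0.0, 94.7]
wrist_force: [-2.8, 0.4, 5.6]
opening: 0.0003
grasp_force: 2.7
```

```bash
python3 -m jog '[{"rotation":[0,0,0],"translation":[0,0,20],"grip":0},{"rotation":[0,0,0],"translation":[0,0,60],"grip":0},{"rotation":[0,0,0],"translation":[0,0,100],"grip":0},{"rotation":[0,0,0],"translation":[-10,40,140],"grip":0},{"rotation":[0,0,0],"translation":[-20,85,140],"grip":0},{"rotation":[0,0,0],"translation":[-30,130,140],"grip":0},{"rotation":[0,0,0],"translation":[-40,175,140],"grip":0},{"rotation":[0,0,0],"translation":[-50,220,140],"grip":0},{"rotation":[0,0,0],"translation":[-60,265,140],"grip":0},{"rotation":[0,0,0],"translation":[-70,300,140],"grip":0},{"rotation":[0,0,0],"translation":[-70,300,140],"grip":0},{"rotation":[0,0,0],"translation":[-70,300,140],"grip":0}]'
python3 - <<'E'
from look import *
for n,P in zip(('scene','side'),grab('11')):
    print(n,'R',flap(P[::2],(-.09,-.02),z=(.135,.24)), '\n L',flap(P[::2],(.02,.09),z=(.135,.24)))
p=cv2.imread('pics/scene11.png'); cv2.imwrite('pics/scene11c.png',cv2.resize(p[100:420,80:440],(800,600)))
E
```

```text
time: 31.15
ee_pos: [0.4288, 0.1476, 0.2844]
tcp_rot: [-180.0, 0.0, 94.8]
wrist_force: [-0.7, -0.7, -1.6]
opening: 0.0
grasp_force: 0.0
scene R (array([ 0.0016, -0.0557,  0.1463]), array([ 0.004, -0.015,  1.   ]), 419, 'y', array([-0.089, -0.022]), 'z', array([0.141, 0.152])) 
 L (array([0.0028, 0.0552, 0.1473]), array([ 0.   , -0.003,  1.   ]), 321, 'y', array([0.022, 0.089]), 'z', array([0.141, 0.151]))
side R (array([ 0.0296, -0.0534,  0.1451]), array([ 0.008,  0.006, -1.   ]), 207, 'y', array([-0.089, -0.021]), 'z', array([0.141, 0.15 ])) 
 L (array([0.0397, 0.0558, 0.1451]), array([-0.001, -0.008, -1.   ]), 177, 'y', array([0.022, 0.088]), 'z', array([0.141, 0.149]))
```

View pics/scene11c.png

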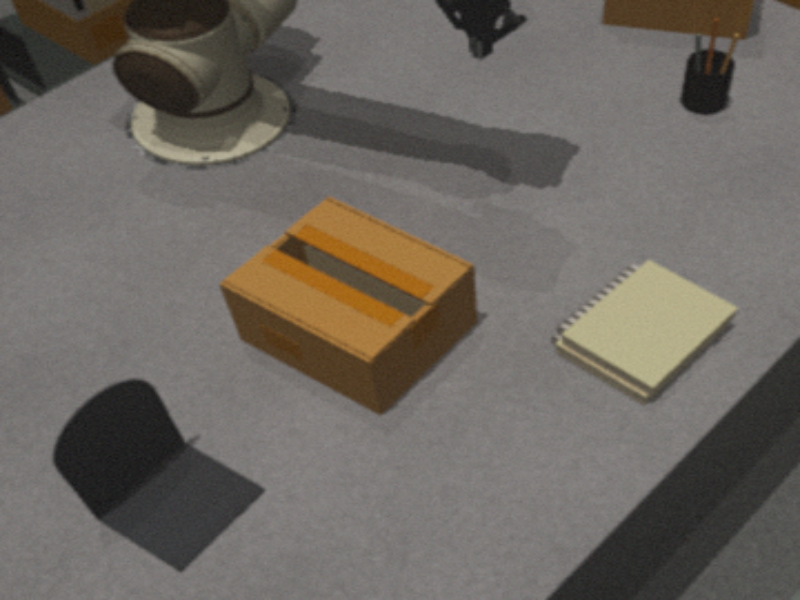

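Both flaps lie flat, with the slot running from about (285,240) to (425,310). The bystanders are where they were, and the arm is clear.

```bash
python3 -c "
from workcell import bot;print(bot.job_done())"
```

```text
the job is handed in; nothing more can be done
None
```

The volume stands upright, comb up, on the bottom of the carton's empty half; both flaps are closed flat again, and the job was handed in at about 31 s of the 72 s allowed.

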